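# Set a workshop window on its stay

### The arm

A 7-joint arm with a two-finger parallel gripper is mounted at the origin on the work surface. World frame = base frame: x ahead of the robot, y to its left, z up, the work surface at z = 0. Lengths are in m, angles in rad, forces in N, time in s.
With the tool pointing down it reaches from about 0.4 to 0.85 m from the base axis. Payload 4.5 kg.
Tool frame: the origin (TCP) lies at the very end of the fingers, on their centre line; the grasp point (between the pads) lies 19 mm behind it; z points along the fingers, y is the line along which they close (so a half turn about z gives the same grasp; the last joint's range is limited). The gripper opens to 88 mm and grips with 3 to 60 N. Pads are 18 mm wide; open, the fingers measure 123 mm over their backs; the gripper's body (75 mm by 187 mm) begins 45 mm behind the grasp point.
Start: joints at [-1.068, 0.689, -0.195, 1.565, 0.157, 0.902, -0.215], TCP at [0.282, 0.558, 0.207] pointing down, gripper open.
Joint ranges: [-3.01, 3.01], [-0.46, 2.08], [-1.47, 1.51], [0.13, 2.56], [-1, 4.14], [0.04, 2.09], [-2.66, 2.66]. Speed limits (rad/s): [2.57, 2.57, 3.14, 3.14, 3.14, 3.14, 3.14].

### API

Orientations are given as a unit quaternion [x, y, z, w].
In Python, from plant import r gives the robot as it stands. The module is installed in compiled form; this text tells all that it offers.
- The arm moves only by the tool step_arm, never from a script. Its argument "increments" is a list of rows, each a list of 2 entries, a list of its own where there are three numbers: the shift along the world's x, y, z in cm, then the turn, a rotation vector about the world's x, y, z in degrees. A call has exactly 10 rows; each row shifts and turns the commanded pose from where the row before left it; what a row does not reach is not made up. A row lasts 1/10 s, in which the tool goes at most 50 mm and 8.59 degrees, less where a joint would pass 70% of its speed; a pose out of reach is approached as far as the arm can. A call is refused whole if a number of a shift passes 5 or a number of a turn 8.59, either way. A call with a gripper value outside its range is refused whole. "fingers" is the opening, from 0 (shut) to 1 (fully open), set as the call begins (left out, the last holds). The fingers move at their own pace and stop on an object; "grip_force" is the grip in N (left out, the last holds). Time passes only in rows, so rows that do not move let the fingers close, or fill a call up. It gives the time, the measured TCP pose, the force, the opening and the grip force at its end, in the units of the state.
- r.get_state(): the state, without advancing time (a new reading comes with each control period).
- r.snapshot(name): name is "scene" or "top" or "wrist"; returns (picture, depth): 480x640x3 uint8, red, green, blue; 480x640 float32, m along the optical axis (not along the pixel's ray), 0 where there is no reading.
- r.calibration(name): a dict with "fov_y" (degrees; the focal length in pixels is half the picture's height over the tangent of half this angle, whatever the lens; pixels are square), "cx", "cy" (the principal point, pixels), "R" (3x3) and "t" (3): a world point X has camera coordinates R X + t. Camera axes: x right, y down, z forward; pixel columns grow to the right and rows downward; lengths in m; the calibration is good to about 2 mm. A picture is of the moment at which its call begins: read the wrist's pose just before it. calibration takes no time and is no camera call; for the wrist camera it gives the pose at the moment of the call.
- r.finish_job(): hands the job in; it is judged then, once.
The state is a dict: "clock": time; "q": joint angles; "qd": joint speeds; "joint_torque": joint torques, N m; "tool_pos": TCP position; "eef_rot": TCP orientation; "contact_force": force on the tool from outside, world axes, zero at the start; "moment": the same for the moment, N m; "opening": opening from 0.0 (shut) to 1.0 (fully open); "finger_force": force on a finger pad.
Only numpy, scipy, OpenCV 4.12 (cv2) and the standard library are available. Lean on these libraries where they do the work, as an engineer would, in place of code of your own. Each camera call takes 0.05 s, during which the arm holds its last target. There are 200 camera calls.

### The job

Open the window to its third setting: take the steel stay by its knob, lift it, push the window out with it and drop the third hole from the pivot (the second from the knob) down over the peg on the window board, then let go so that the stay lies down flat and holds the window. Feel for the peg gently and do not force the stay against it, do not throw the window wide open, and leave the things standing about undisturbed.

Things in the scene. Friction and masses are not known exactly. Their poses are not given: they have to be found in the camera images.
- pivot (a point): The stay's pivot on the sash, 54.5 mm above the bench. x: along the sash away from its hinge (so its angle to peg_plate's x is the opening), y: outdoors. The hinge axis, upright, is at x -330, y 40 mm from it (x -260, y 70 mm of peg_plate, on the line of the fixed frame, 398 mm high and 60 mm deep). Sash 462 x 305 x 28 mm of aluminium; opens outdoors; hinge friction 0.8 N m keeps it where left
- stay: Flat steel stay bar 24 x 5 mm, 0.3 kg, pivoted on the sash's bottom rail. Origin: pivot, mid-thickness, 54.5 mm above the bench; x: to the knob, z up. Swings freely about the upright pivot; lifted at the knob it tilts about the pivot and falls back by its weight until level, underside 52 mm above the bench. 13 mm holes 80, 135, 190, 245 mm from the pivot; from 262 mm on 12 mm wide
- knob (a point): Middle of the grip of the stay's upright round knob, on the bar's axis 300 mm from the pivot, 18 mm above the bar's mid-thickness. Steel, 18 mm diameter, standing 29 mm above the bar's top face; its top is 86 mm above the bench when the stay is down
- hole_3 (a point): Centre of the third hole from the pivot (second from the knob), 190 mm from the pivot, on the bar's underside, 13 mm wide; axes as the stay's. Pressed on the peg with over 25 N the stay would be bent
- peg_plate: Slotted steel plate 36 x 62 x 3 mm, fixed on the white window board (45 mm high, y -60 to 90; 52 mm high bead at its room edge). Origin: slot's middle, underside; x along the window away from the hinge, y (slot) outdoors. The peg, a firm steel pin, 10 mm diameter, flat tip 67, collar top 52 mm above the bench, is clamped up to 12 mm either way along y: unmeasured, to be seen or felt
- chuck_key: Bystander: T-shaped dark steel lathe chuck key, 90 x 90 mm, 16 mm high, lying on the bench. Origin underneath it
- stone_box: Bystander: blue box, 160 x 55 x 32 mm. Origin: centre of its underside
- vee_block: Bystander: dark steel V-block, 60 x 45 x 38 mm. Origin: centre of its underside
- oil_tin: Bystander: grey tin, 44 mm diameter, 55 mm high, on the window board near the hinge. Origin: centre of its underside

How it is judged:
On the way:
1. the stay's knob end is lifted clear of the peg (angle between stay's own z axis and vertical above 0.06 rad), for 0.1 s.
At the end, for the whole second after the job is handed in: The third hole is over the peg and the stay lies flat (within 0.02 rad of level; slot middle within 16 mm of the hole along the bar, 7 mm across it, which only the peg in that hole allows); the stay is at rest (turning below 0.05 rad/s) and the robot has let go (angle between stay's own z axis and vertical below 0.02 rad and x of peg_plate in the frame of hole_3 between -0.016 and 0.016 m and y of peg_plate in the frame of hole_3 between -0.007 and 0.007 m and angular speed of stay below 0.05 rad/s); the robot touches nothing.
It fails at once if the stay is forced against the peg with more than 25 N (contact force between stay and peg_plate above 25 N).
It fails at once if the window is thrown wide open (beyond 0.75 rad) (angle between the x axis of pivot and the x axis of peg_plate, either way round above 0.75 rad).
It fails at once if a thing standing by is moved by more than 30 mm (distance of any of chuck_key, stone_box, vee_block, oil_tin from where it was at the start of the episode above 0.03 m).
It also fails if it takes over 70 s, if anything falls off the work surface, if the arm or the gripper's body presses on something with over 40 N, if the wrist force passes 120 N, or if a joint passes its speed limit or range.

## Working session

There is one attempt and no reset: what is moved stays moved. The work goes in short steps, Python scripts to look and compute and a tool call to move; the robot and the scene stay as the last step left them, time stands still between calls to the robot, and variables do not carry over. Pictures are saved under pics/ and viewed, at most 10 in all, crops included, and the job is handed in when it is done.

Besides the shell and the picture viewer there is one more tool, called after ">>>" as name(argument=value, ...), one argument or row to a line, values as JSON. step_arm: Moves the arm, as the interface text tells. Its arguments: {"type":"object","properties":{"increments":{"type":"array","items":{"type":"array"}},"fingers":{"type":"number"},"grip_force":{"type":"number"}},"required":["increments"]}

```bash
mkdir -p pics
cat > h.py <<'E'
import numpy as np, cv2
from plant import r
def cam(n):
    c=r.calibration(n); f=240/np.tan(np.radians(c["fov_y"])/2)
    return f,c["cx"],c["cy"],np.array(c["R"]),np.array(c["t"])
def px2w(C,u,v,d=None,z=None):
    f,cx,cy,R,t=C
    ray=R.T@np.array([(u-cx)/f,(v-cy)/f,1]); o=-R.T@t
    if d is None: d=(z-o[2])/ray[2]
    return o+ray*d
def w2px(C,X):
    f,cx,cy,R,t=C; p=R@np.array(X)+t
    return f*p[0]/p[2]+cx, f*p[1]/p[2]+cy
def save(n,im): cv2.imwrite("pics/"+n+".png",im[:,:,::-1])
E
python3 - <<'E'
from h import *
for n in("scene","top"):
    C=cam(n); im,d=r.snapshot(n); save(n,im); np.savez(n+".npz",im=im,d=d)
    print(n,C[0],-C[3].T@C[4])
print(r.get_state())
E
```

```text
scene 465.3719607292351 [ 0.9132062  -0.1700119   0.88320208]
top 616.6827803782895 [0.34661914 0.05958241 1.53339595]
{'clock': 0.1, 'q': array([-1.06819974,  0.68993879, -0.19453176,  1.56623489,  0.15730371,
        0.90247871, -0.21511018]), 'qd': array([-0.00020613, -0.00049739, -0.00053139, -0.00380518, -0.00108778,
       -0.0001896 , -0.00109312]), 'joint_torque': array([-3.19779276e-03, -5.28495705e+01, -1.27162948e+00, -1.53837454e+01,
       -5.26205613e-02,  2.01381772e-03,  4.55290206e-05]), 'tool_pos': array([0.28213985, 0.55700116, 0.20596779]), 'eef_rot': array([ 2.32220341e-01,  9.72662849e-01, -8.22113201e-04, -1.39704878e-04]), 'contact_force': array([ 0.27602695, -0.84858804,  0.09103625]), 'moment': array([-0.03626584,  0.00794961,  0.01069583]), 'finger_force': 0.0, 'opening': 1.0001426092870755}
```

View pics/top.png

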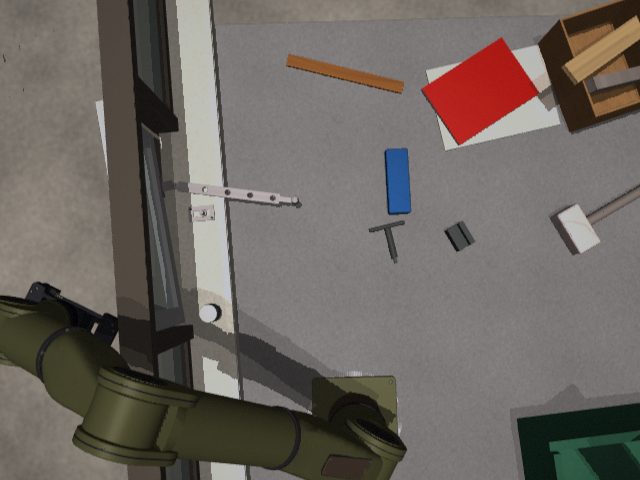

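View pics/scene.png

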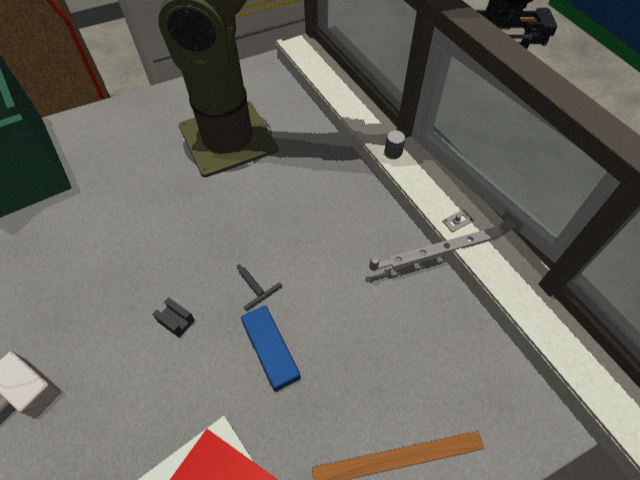

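The top view (world x up, y left) shows the stay from about (190,188) to the knob (296,202), the peg plate at (203,213) and the oil tin at (210,312). The gripper hangs outdoors beyond the frame, at about (70,310). The scene view confirms that the knob end points into the room.

Run:
```python
from h import *
T=np.load("top.npz"); S=np.load("scene.npz")
a=cv2.resize(T["im"][165:235,165:325],None,fx=5,fy=5,interpolation=cv2.INTER_CUBIC)
b=cv2.resize(S["im"][190:290,355:535],None,fx=4.4,fy=4.4,interpolation=cv2.INTER_CUBIC)[:, :800]
k=cv2.resize(T["im"][195:228,180:230],None,fx=5,fy=5,interpolation=cv2.INTER_CUBIC)
save("crop",np.vstack([a,np.pad(b,((0,0),(0,800-b.shape[1]),(0,0)))])[:790])
C=cam("top");d=T["d"]
for u,v in [(296,202),(278,198),(203,213),(190,213),(215,188),(145,130),(120,130),(110,300),(175,120),(175,330),(210,312),(70,310),(60,330),(60,305)]:
    print((u,v),px2w(C,u,v,d[v,u]).round(3))
# arm points clearance: lowest pts of frame top
P=np.array([[px2w(C,u,v,d[v,u]) for u in range(90,200,5)] for v in range(0,480,20)])
for row,v in zip(P,range(0,480,20)):
    m=row[:,2]>.38; print(v,[tuple(x.round(2)) for x in row[m][:1]],[tuple(x.round(2)) for x in row[m][-1:]])
```

```text
(296, 202) [0.525 0.128 0.089]
(278, 198) [0.54  0.173 0.056]
(203, 213) [0.507 0.353 0.062]
(190, 213) [0.51  0.388 0.048]
(215, 188) [0.567 0.324 0.059]
(145, 130) [0.7   0.476 0.111]
(120, 130) [0.63  0.439 0.399]
(110, 300) [ 0.282  0.867 -0.757]
(175, 120) [0.731 0.414 0.077]
(175, 330) [0.243 0.385 0.219]
(210, 312) [0.273 0.333 0.101]
(70, 310) [0.298 0.531 0.403]
(60, 330) [0.285 0.42  0.702]
(60, 305) [0.309 0.534 0.44 ]
0 [(np.float64(0.88), np.float64(0.48), np.float64(0.4))] [(np.float64(0.89), np.float64(0.42), np.float64(0.38))]
20 [(np.float64(0.84), np.float64(0.48), np.float64(0.4))] [(np.float64(0.84), np.float64(0.42), np.float64(0.39))]
40 [(np.float64(0.8), np.float64(0.48), np.float64(0.4))] [(np.float64(0.8), np.float64(0.42), np.float64(0.4))]
60 [(np.float64(0.77), np.float64(0.47), np.float64(0.4))] [(np.float64(0.76), np.float64(0.42), np.float64(0.4))]
80 [(np.float64(0.73), np.float64(0.47), np.float64(0.4))] [(np.float64(0.73), np.float64(0.41), np.float64(0.39))]
100 [(np.float64(0.69), np.float64(0.47), np.float64(0.4))] [(np.float64(0.35), np.float64(
[... 1420 characters left out ...]
0 [(np.float64(0.25), np.float64(0.36), np.float64(0.76))] [(np.float64(0.2), np.float64(0.39), np.float64(0.4))]
380 [(np.float64(0.23), np.float64(0.35), np.float64(0.79))] [(np.float64(0.21), np.float64(0.27), np.float64(0.7))]
400 [(np.float64(0.21), np.float64(0.34), np.float64(0.8))] [(np.float64(0.2), np.float64(0.23), np.float64(0.75))]
420 [(np.float64(0.19), np.float64(0.34), np.float64(0.82))] [(np.float64(0.17), np.float64(0.23), np.float64(0.75))]
440 [(np.float64(0.17), np.float64(0.33), np.float64(0.83))] [(np.float64(0.15), np.float64(0.23), np.float64(0.75))]
460 [(np.float64(0.15), np.float64(0.31), np.float64(0.83))] [(np.float64(0.12), np.float64(0.25), np.float64(0.75))]
```

View pics/crop.png

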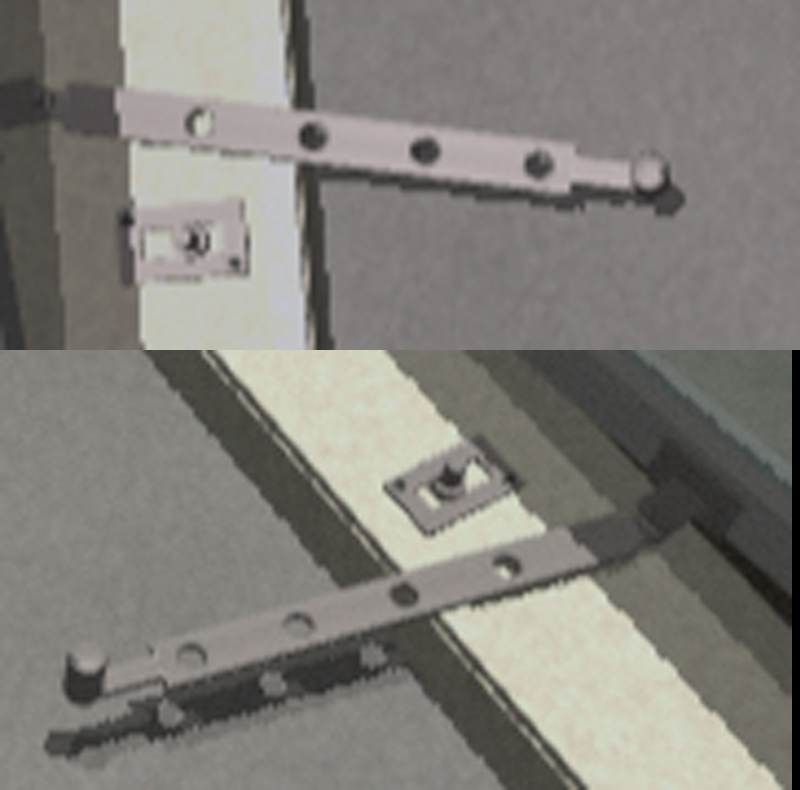

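The crop shows holes at crop px (200,123), (313,136), (426,151) and (539,163), and the knob top at (651,168). The plate corners are about (136,210), (243,202), (248,275) and (139,282), and the peg is near (190,237).

Run:
```python
from h import *
C=cam("top")
f=lambda u,v,z:px2w(C,165+(u+.5)/5-.5,165+(v+.5)/5-.5,z=z)
H=[f(u,v,.057) for u,v in[(200,123),(313,136),(426,151),(539,163)]]
K=f(651,168,.086)
A=np.array(H)[:,:2]; print(A.round(4),K.round(4),np.linalg.norm(np.diff(A,axis=0),axis=1))
s=np.array([80,135,190,245])/1000
px=np.polyfit(s,A[:,0],1);py=np.polyfit(s,A[:,1],1)
u=np.array([px[0],py[0]]);print("pivot",px[1],py[1],"norm",np.linalg.norm(u),"pred knob",np.polyval(px,.3),np.polyval(py,.3))
pc=[f(u,v,.048) for u,v in[(136,210),(243,202),(248,275),(139,282)]]
print(np.array(pc).round(4),"plate c",np.mean(pc,0).round(4))
print("peg tip",f(186,233,.067),"collar",f(196,240,.052))
# frame direction
th=np.arctan2(.48-.45,.86-.42);print("frame ang from line",th)
P=[]
T=np.load("top.npz")["d"]
for v in range(0,270,3):
  for uu in range(80,180):
    X=px2w(C,uu,v,T[v,uu])
    if .39<X[2]<.405:P.append(X[:2])
P=np.array(P);l=cv2.fitLine(P.astype(np.float32),cv2.DIST_L2,0,.01,.01).ravel();print(l)
```

```text
[[0.5654 0.3497]
 [0.5577 0.2952]
 [0.549  0.2408]
 [0.5417 0.1865]] [0.5341 0.1311 0.086 ] [0.05499863 0.05507501 0.05483915]
pivot 0.5770448642030315 0.4287555225369133 norm 0.9995975613554472 pred knob 0.5335073047292681 0.13205355669380225
[[0.5251 0.3831 0.048 ]
 [0.5277 0.3311 0.048 ]
 [0.4921 0.3293 0.048 ]
 [0.4901 0.3821 0.048 ]] plate c [0.5088 0.3564 0.048 ]
peg tip [0.51118367 0.3551669  0.067     ] collar [0.50934416 0.35340399 0.052     ]
frame ang from line 0.0680764582579994
[0.9980845  0.06186591 0.6239388  0.43670177]
```

Everything agrees with the given sizes. The stay direction is (-0.145,-0.99), the knob is at (0.534,0.132) and the peg is near (0.510,0.354). The opening now is about 0.10 rad, and 0.44 rad is needed. First I raise the tool over the 398 mm frame and bring it back into the room.

>>> step_arm(
  increments=[
    [[0,0,2.8],[0,0,0]],
    [[0,0,2.8],[0,0,0]],
    [[0,0,2.8],[0,0,0]],
    [[0,0,2.8],[0,0,0]],
    [[0,0,2.8],[0,0,0]],
    [[0,0,2.8],[0,0,0]],
    [[0,0,2.8],[0,0,0]],
    [[0,0,2.8],[0,0,0]],
    [[0,0,2.8],[0,0,0]],
    [[0,0,1.8],[0,0,0]],
  ],
  fingers=1,
)

```text
clock: 1.1
tool_pos: [0.2824, 0.5578, 0.4786]
eef_rot: [0.232, 0.973, 0.001, 0.0]
contact_force: [0.5, -0.6, 0.5]
opening: 0.998
finger_force: 0.0
```

>>> step_arm(
  increments=[
    [[1,-2.5,0],[0,0,-3]],
    [[1,-2.5,0],[0,0,-3]],
    [[1,-2.5,0],[0,0,-4]],
    [[1,-2.5,0],[0,0,-4]],
    [[1,-2.5,0],[0,0,-4]],
    [[1,-2.5,0],[0,0,-4]],
    [[1,-2.5,0],[0,0,-4]],
    [[1,-2.5,0],[0,0,-4]],
    [[1,-2.5,0],[0,0,-4]],
    [[1,-2.5,0],[0,0,-4]],
  ],
)

```text
clock: 2.1
tool_pos: [0.3824, 0.3063, 0.4764]
eef_rot: [0.537, 0.843, -0.0, -0.0]
contact_force: [-0.4, -1.4, -0.7]
opening: 1.0
finger_force: 0.0
```

>>> step_arm(
  increments=[
    [[1.5,-2,0],[0,0,-3.5]],
    [[1.5,-2,0],[0,0,-3]],
    [[1.5,-2,-2],[0,0,-3]],
    [[1.5,-2,-3],[0,0,-3]],
    [[1.5,-2,-3],[0,0,-3]],
    [[1.5,-2,-3],[0,0,-3]],
    [[1.5,-2,-3],[0,0,-3]],
    [[1.5,-1.5,-3],[0,0,-4]],
    [[1.6,-1,-3],[0,0,-4]],
    [[1.6,-0.9,-3],[0,0,-4]],
  ],
)

```text
clock: 3.1
tool_pos: [0.5346, 0.1327, 0.2453]
eef_rot: [0.758, 0.652, -0.0, -0.0]
contact_force: [0.0, 0.3, -1.0]
opening: 1.0
finger_force: 0.0
```

Run:
```python
from h import *
s=r.get_state();print(s["tool_pos"],s["eef_rot"])
C=cam("wrist");im,d=r.snapshot("wrist");save("w1",im);np.savez("w1.npz",im=im,d=d,R=C[3],t=C[4],k=C[:3])
print(C[0],-C[3].T@C[4]);print("knob top px",w2px(C,[.5338,.1316,.086]),"peg",w2px(C,[.51,.354,.067]))
```

```text
[0.53456707 0.13269388 0.24530088] [ 7.57883143e-01  6.52390248e-01 -3.20268916e-04 -4.87143699e-05]
371.56194207771364 [0.54730898 0.20821458 0.42454081]
knob top px (np.float64(317.91105321021166), np.float64(209.47546871794765)) peg (np.float64(247.5486949740486), np.float64(-57.33306111602349))
```

View pics/w1.png

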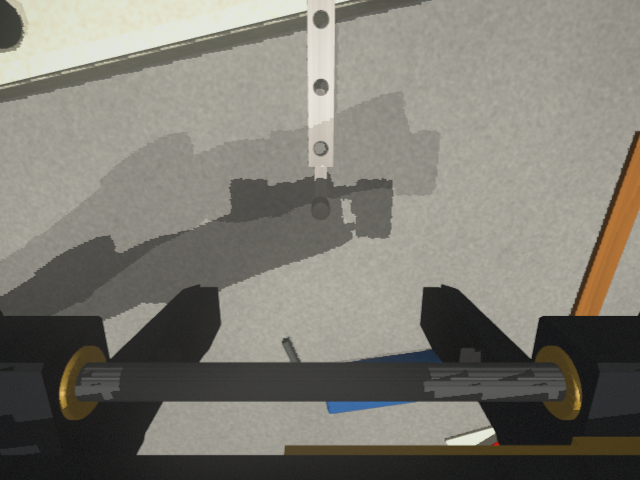

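The wrist view shows the knob at (320,208), predicted at (318,209), centred between the fingers with the bar running up the image. I descend and grip.

>>> step_arm(
  increments=[
    [[0,0,-3],[0,0,0]],
    [[0,0,-3],[0,0,0]],
    [[0,0,-3],[0,0,0]],
    [[0,0,-3],[0,0,0]],
    [[0,0,-2],[0,0,0]],
    [[0,0,-2],[0,0,0]],
    [[0,0,-1.5],[0,0,0]],
    [[0,0,-1],[0,0,0]],
    [[0,0,-0.5],[0,0,0]],
    [[0,0,0],[0,0,0]],
  ],
)

```text
clock: 4.15
tool_pos: [0.5342, 0.1337, 0.0566]
eef_rot: [0.757, 0.654, -0.0, -0.0]
contact_force: [0.2, 0.2, 0.4]
opening: 1.001
finger_force: 0.0
```

>>> step_arm(
  increments=[
    [[0,0,0],[0,0,0]],
    [[0,0,0],[0,0,0]],
    [[0,0,0],[0,0,0]],
    [[0,0,0],[0,0,0]],
    [[0,0,0],[0,0,0]],
    [[0,0,0],[0,0,0]],
    [[0,0,0],[0,0,0]],
    [[0,0,0],[0,0,0]],
    [[0,0,0],[0,0,0]],
    [[0,0,0],[0,0,0]],
  ],
  fingers=0,
  grip_force=20,
)

```text
clock: 5.15
tool_pos: [0.5343, 0.1336, 0.0567]
eef_rot: [0.757, 0.654, 0.0, 0.0]
contact_force: [0.2, -0.2, 0.0]
opening: 0.113
finger_force: 0.0
```

```bash
cat > plan.py <<'E'
from h import *
ang=.062; ex=np.array([np.cos(ang),np.sin(ang)]); ey=np.array([-ex[1],ex[0]])
plate=np.array([.508,.361]); hinge=plate-.26*ex+.07*ey
peg=np.array([.510,.354])
def piv(phi): a=ang+phi; return hinge+.33*np.array([np.cos(a),np.sin(a)])+.04*np.array([np.sin(a),-np.cos(a)])
from scipy.optimize import brentq
def phi_s(s): return brentq(lambda p:np.linalg.norm(piv(p)-peg)-s,.1,.7)
def knob(phi,yaw,tilt,L=.300,h=.018):
    b=np.array([np.cos(yaw),np.sin(yaw)]); R=L*np.cos(tilt)-h*np.sin(tilt)
    return np.r_[piv(phi)+R*b, .0545+L*np.sin(tilt)+h*np.cos(tilt)]
E
python3 - <<'E'
from plan import *
s=r.get_state();print(s["tool_pos"],s["opening"],s["finger_force"],s["contact_force"])
g=s["tool_pos"];print("hinge",hinge,"piv(.1)",piv(.1))
ph=phi_s(.19);p=piv(ph);yaw=np.arctan2(*(peg-p)[::-1]);print("phi",ph,"piv",p,"yaw deg",np.degrees(yaw))
p0=np.array([.577,.4288]);y0=np.arctan2(*(np.array([.535,.132])-p0)[::-1]);print("yaw0",np.degrees(y0))
for f,y,t in[(.1,y0,0),(.1,y0,.13),(.2,y0,.13),(.3,y0,.13),(.4,y0,.13),(ph,y0,.13),(ph,yaw+.0,.13),(ph,yaw,.08),(ph,yaw,0)]:
    print(round(f,3),round(np.degrees(y),2),t,knob(f,y,t).round(4))
E
```

```text
[0.53434968 0.13361316 0.05669937] 0.11299167245950745 0.0 [ 0.21952623 -0.17663507  0.00788785]
hinge [0.24416234 0.41475583] piv(.1) [0.57629324 0.42850603]
phi 0.4423605036085683 piv [0.55240186 0.53920821] yaw deg -102.89515598518392
yaw0 -98.05441444638174
0.1 -98.05 0 [0.5343 0.1315 0.0725]
0.1 -98.05 0.13 [0.5349 0.1363 0.1112]
0.2 -98.05 0.13 [0.5319 0.1694 0.1112]
0.3 -98.05 0.13 [0.5256 0.202  0.1112]
0.4 -98.05 0.13 [0.516  0.2338 0.1112]
0.442 -98.05 0.13 [0.511  0.247  0.1112]
0.442 -102.9 0.13 [0.4865 0.2515 0.1112]
0.442 -102.9 0.08 [0.486  0.2491 0.0964]
0.442 -102.9 0 [0.4855 0.2468 0.0725]
```

The opening, 0.113 (10 mm), is less than the 18 mm knob with no finger force, so I look before going on.

Run:
```python
from h import *
im,d=r.snapshot("wrist");C=cam("wrist");im2,d2=r.snapshot("scene");s=r.get_state();print(s["opening"],s["finger_force"])
print(w2px(C,s["tool_pos"]), w2px(C,[.5338,.1316,.086]), w2px(C,[.549,.2408,.057]))
a=cv2.resize(im[60:360,170:470],(500,500));b=cv2.resize(im2[200:300,310:410],(290,290),interpolation=cv2.INTER_CUBIC)
save("w2",np.hstack([a,np.pad(b,((0,210),(0,0),(0,0)))]))
```

```text
0.02420325699522752 0.0
(np.float64(317.4513500874089), np.float64(275.72449778478745)) (np.float64(316.4729327669791), np.float64(305.84051019084853)) (np.float64(314.40510070833193), np.float64(46.01706557966773))
```

View pics/w2.png

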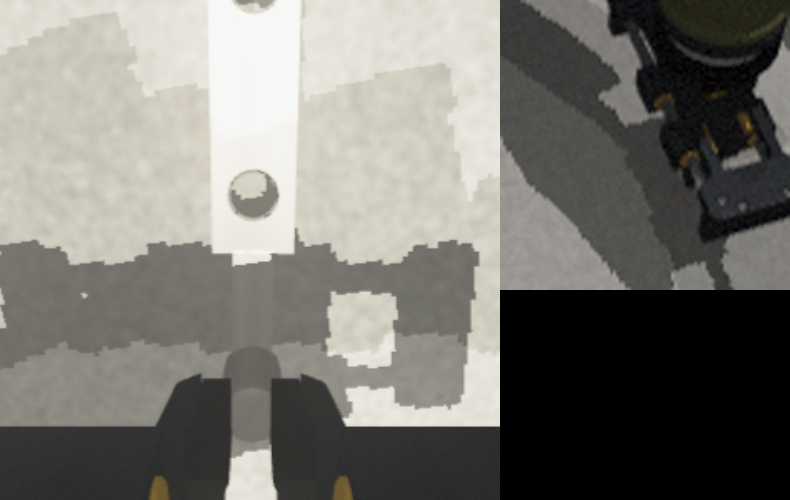

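Run:
```python
from h import *
im,d=r.snapshot("wrist");C=cam("wrist");s=r.get_state();print(s["tool_pos"],s["opening"],s["finger_force"],s["contact_force"])
for u in(296,312,321,330,346):
    print(u,[(v,)+tuple(px2w(C,u,v,d[v,u]).round(3)) for v in (235,260,272,282,290,300,308,316,325,340)])
save("w3",cv2.resize(im[60:360,170:470],(600,600)))
im2,d2=r.snapshot("top");save("t3x",im2)
```

```text
[0.53438326 0.13362485 0.05675215] 0.006792199580279585 0.0 [-0.31314601  0.08670489  0.36704308]
296 [(235, np.float64(0.521), np.float64(0.141), np.float64(0.001)), (260, np.float64(0.518), np.float64(0.124), np.float64(0.001)), (272, np.float64(0.517), np.float64(0.115), np.float64(0.001)), (282, np.float64(0.515), np.float64(0.108), np.float64(0.001)), (290, np.float64(0.527), np.float64(0.145), np.float64(0.097)), (300, np.float64(0.528), np.float64(0.145), np.float64(0.105)), (308, np.float64(0.528), np.float64(0.145), np.float64(0.111)), (316, np.float64(0.528), np.float64(0.144), np.float64(0.116)), (325, np.float64(0.529), np.float64(0.143), np.float64(0.121)), (340, np.float64(0.529), np.float64(0.144), np.float64(0.131))]
312 [(235, np.float64(0.535), np.float64(0.157), np.float64(0.059)), (260, np.float64(0.533), np.float64(0.143), np.float64(0.057)), (272, np.float64(0.532), np.float64(0.138), np.float64(0.061)), (282, np.float64(0.533), np.float64(0.138), np.float64(0.074)), (290, np.float64(0.534), np.float64(0.143), np.float64(0.093)), (300, np.float64(0.534), np.floa
[... 1513 characters left out ...]
0, np.float64(0.54), np.float64(0.141), np.float64(0.13))]
346 [(235, np.float64(0.553), np.float64(0.136), np.float64(0.001)), (260, np.float64(0.551), np.float64(0.119), np.float64(0.002)), (272, np.float64(0.55), np.float64(0.11), np.float64(0.001)), (282, np.float64(0.549), np.float64(0.103), np.float64(0.001)), (290, np.float64(0.548), np.float64(0.142), np.float64(0.095)), (300, np.float64(0.547), np.float64(0.142), np.float64(0.105)), (308, np.float64(0.547), np.float64(0.143), np.float64(0.112)), (316, np.float64(0.546), np.float64(0.141), np.float64(0.115)), (325, np.float64(0.546), np.float64(0.141), np.float64(0.121)), (340, np.float64(0.545), np.float64(0.141), np.float64(0.13))]
```

View pics/w3.png

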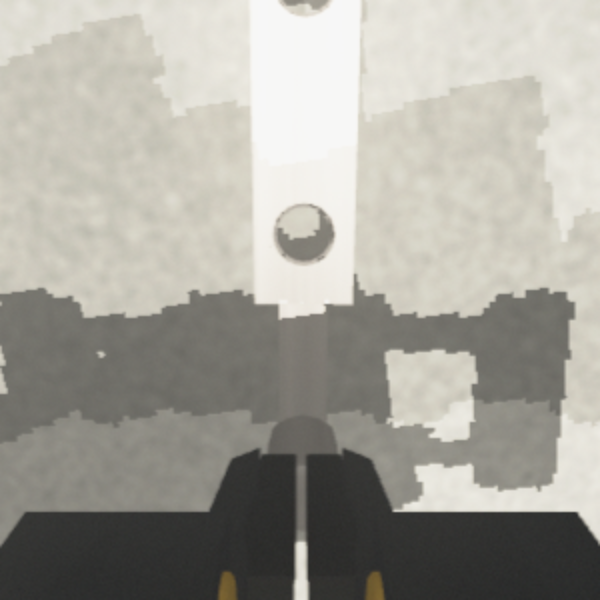

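The fingers close just above the knob: depth puts their ends at about z = 0.09, while the TCP reading is 0.057. I check the finger ends in the first wrist picture too.

Run:
```python
from h import *
W=np.load("w1.npz");C=(*W["k"],W["R"],W["t"]);d=W["d"]
for u in (200,210,430,440):
    print(u,[(v,)+tuple(float(q) for q in px2w(C,u,v,d[v,u]).round(3)) for v in (282,286,290,294,300,310)])
s=r.get_state();C2=cam("wrist");print("cam in tool now",-C2[3].T@C2[4]-s["tool_pos"],"w1",-W["R"].T@W["t"]-np.array([.53457,.13269,.2453]))
```

```text
200 [(282, 0.372, 0.043, 0.001), (286, 0.486, 0.149, 0.278), (290, 0.487, 0.149, 0.281), (294, 0.489, 0.149, 0.286), (300, 0.49, 0.149, 0.291), (310, 0.493, 0.148, 0.299)]
210 [(282, 0.385, 0.042, 0.002), (286, 0.383, 0.036, 0.001), (290, 0.491, 0.148, 0.281), (294, 0.492, 0.148, 0.285), (300, 0.494, 0.148, 0.291), (310, 0.494, 0.145, 0.293)]
430 [(282, 0.654, 0.001, 0.001), (286, 0.654, -0.004, 0.001), (290, 0.583, 0.135, 0.282), (294, 0.582, 0.135, 0.286), (300, 0.581, 0.134, 0.29), (310, 0.58, 0.13, 0.29)]
440 [(282, 0.666, -0.001, 0.002), (286, 0.666, -0.007, 0.0), (290, 0.587, 0.134, 0.281), (294, 0.586, 0.134, 0.285), (300, 0.584, 0.135, 0.291), (310, 0.582, 0.135, 0.3)]
cam in tool now [0.01234655 0.07553655 0.17924019] w1 [0.01273898 0.07552458 0.17924081]
```

The finger ends sit a steady 32 mm or so above the reported TCP, whether open or closed, while the lateral position fits. I reopen and go down a further 33 mm before gripping.

>>> step_arm(
  increments=[
    [[0,0,0.2],[0,0,0]],
    [[0,0,0],[0,0,0]],
    [[0,0,0],[0,0,0]],
    [[0,0,0],[0,0,0]],
    [[0,0,0],[0,0,0]],
    [[0,0,0],[0,0,0]],
    [[0,0,0],[0,0,0]],
    [[0,0,0],[0,0,0]],
    [[0,0,0],[0,0,0]],
    [[0,0,0],[0,0,0]],
  ],
  fingers=0.6,
)

```text
clock: 6.35
tool_pos: [0.5344, 0.1336, 0.0588]
eef_rot: [0.757, 0.654, 0.0, 0.0]
contact_force: [0.6, -0.5, -0.5]
opening: 0.599
finger_force: 0.0
```

>>> step_arm(
  increments=[
    [[0,-0.1,-0.4],[0,0,0]],
    [[0,-0.1,-0.4],[0,0,0]],
    [[0,0,-0.4],[0,0,0]],
    [[0,0,-0.4],[0,0,0]],
    [[0,0,-0.4],[0,0,0]],
    [[0,0,-0.4],[0,0,0]],
    [[0,0,-0.4],[0,0,0]],
    [[0,0,-0.4],[0,0,0]],
    [[0,0,-0.3],[0,0,0]],
    [[0,0,0],[0,0,0]],
  ],
)

```text
clock: 7.35
tool_pos: [0.5341, 0.1315, 0.0233]
eef_rot: [0.757, 0.654, -0.0, -0.0]
contact_force: [0.1, 0.0, 1.4]
opening: 0.597
finger_force: 0.0
```

>>> step_arm(
  increments=[
    [[0,0,0],[0,0,0]],
    [[0,0,0],[0,0,0]],
    [[0,0,0],[0,0,0]],
    [[0,0,0],[0,0,0]],
    [[0,0,0],[0,0,0]],
    [[0,0,0],[0,0,0]],
    [[0,0,0],[0,0,0]],
    [[0,0,0],[0,0,0]],
    [[0,0,0],[0,0,0]],
    [[0,0,0],[0,0,0]],
  ],
  fingers=0,
  grip_force=20,
)

```text
clock: 8.35
tool_pos: [0.5345, 0.1317, 0.0238]
eef_rot: [0.757, 0.654, 0.0, 0.0]
contact_force: [0.4, 0.3, 0.8]
opening: 0.196
finger_force: 20.0
```

The knob is held (17 mm, 20 N). I plan the lift and the push as a rigid motion of tool and stay.

```bash
cat >> plan.py <<'E'
y0=np.radians(-98.05)
OFF=np.array([.5345,.1317,.0238])-(knob(.1,y0,0)+[0,0,-.0487])
def tcp(phi,yaw,t):
    b=np.array([np.cos(yaw),np.sin(yaw),0]);return knob(phi,yaw,t)+.0487*(b*np.sin(t)-[0,0,np.cos(t)])+OFF
E
python3 - <<'E'
from plan import *
print(OFF)
L=[(.1,y0,0),(.1,y0,.065),(.1,y0,.13),(.2,y0,.13),(.3,y0,.13),(.4,y0,.13),(.42,y0,.13)]
p=None
for l in L:
    q=tcp(*l);print(l[0],l[2],q.round(4),None if p is None else ((q-p)*100).round(2));p=q
E
```

```text
[2.17930382e-04 2.37837724e-04 6.93889390e-18]
0.1 0 [0.5345 0.1317 0.0238] None
0.1 0.065 [0.5343 0.1304 0.0434] [-0.02 -0.13  1.96]
0.1 0.13 [0.5343 0.1303 0.0629] [-0.   -0.01  1.96]
0.2 0.13 [0.5313 0.1634 0.0629] [-0.3   3.31  0.  ]
0.3 0.13 [0.5249 0.196  0.0629] [-0.63  3.26  0.  ]
0.4 0.13 [0.5154 0.2278 0.0629] [-0.95  3.18  0.  ]
0.42 0.13 [0.5131 0.234  0.0629] [-0.23  0.62  0.  ]
```

>>> step_arm(
  increments=[
    [[0,-0.02,0.4],[-0.74,0.1,0]],
    [[0,-0.02,0.4],[-0.74,0.1,0]],
    [[0,-0.02,0.39],[-0.74,0.1,0]],
    [[0,-0.02,0.39],[-0.74,0.1,0]],
    [[0,-0.02,0.39],[-0.74,0.1,0]],
    [[0,-0.02,0.39],[-0.74,0.1,0]],
    [[0,-0.01,0.39],[-0.74,0.1,0]],
    [[0,-0.01,0.39],[-0.74,0.1,0]],
    [[0,0,0.39],[-0.74,0.1,0]],
    [[0,0,0.38],[-0.74,0.1,0]],
  ],
)

```text
clock: 9.35
tool_pos: [0.5343, 0.1303, 0.0632]
eef_rot: [0.755, 0.652, -0.049, 0.043]
contact_force: [-1.0, -2.7, -1.7]
opening: 0.2
finger_force: 20.0
```

>>> step_arm(
  increments=[
    [[-0.02,0.2,0],[0,0,0]],
    [[-0.03,0.33,0],[0,0,0]],
    [[-0.03,0.33,0],[0,0,0]],
    [[-0.03,0.33,0],[0,0,0]],
    [[-0.03,0.33,0],[0,0,0]],
    [[-0.03,0.33,0],[0,0,0]],
    [[-0.03,0.33,0],[0,0,0]],
    [[-0.03,0.33,0],[0,0,0]],
    [[-0.03,0.33,0],[0,0,0]],
    [[-0.04,0.33,0],[0,0,0]],
  ],
)

```text
clock: 10.35
tool_pos: [0.5313, 0.1622, 0.0628]
eef_rot: [0.755, 0.652, -0.049, 0.043]
contact_force: [-0.2, -2.3, -1.9]
opening: 0.199
finger_force: 20.0
```

>>> step_arm(
  increments=[
    [[-0.06,0.33,0],[0,0,0]],
    [[-0.06,0.33,0],[0,0,0]],
    [[-0.06,0.33,0],[0,0,0]],
    [[-0.06,0.33,0],[0,0,0]],
    [[-0.06,0.33,0],[0,0,0]],
    [[-0.07,0.33,0],[0,0,0]],
    [[-0.07,0.33,0],[0,0,0]],
    [[-0.07,0.33,0],[0,0,0]],
    [[-0.07,0.33,0],[0,0,0]],
    [[-0.07,0.33,0],[0,0,0]],
  ],
)

```text
clock: 11.35
tool_pos: [0.5247, 0.1952, 0.0628]
eef_rot: [0.755, 0.652, -0.049, 0.043]
contact_force: [-0.8, -3.9, -1.6]
opening: 0.196
finger_force: 20.0
```

>>> step_arm(
  increments=[
    [[-0.1,0.33,0],[0,0,0]],
    [[-0.1,0.33,0],[0,0,0]],
    [[-0.1,0.33,0],[0,0,0]],
    [[-0.1,0.33,0],[0,0,0]],
    [[-0.1,0.33,0],[0,0,0]],
    [[-0.1,0.33,0],[0,0,0]],
    [[-0.1,0.33,0],[0,0,0]],
    [[-0.1,0.33,0],[0,0,0]],
    [[-0.1,0.33,0],[0,0,0]],
    [[-0.1,0.33,0],[0,0,0]],
  ],
)

```text
clock: 12.35
tool_pos: [0.5147, 0.2281, 0.0628]
eef_rot: [0.755, 0.652, -0.049, 0.043]
contact_force: [-0.8, -2.1, -1.1]
opening: 0.197
finger_force: 20.0
```

Run:
```python
from plan import *
s=r.get_state();C=cam("wrist");im,d=r.snapshot("wrist")
print(s["tool_pos"],s["contact_force"],s["opening"]);print("peg exp",w2px(C,np.r_[peg,.067]))
np.savez("w4.npz",im=im,d=d,R=C[3],t=C[4],k=C[:3],tp=s["tool_pos"])
save("w4",im)
```

```text
[0.51470399 0.2281367  0.06282266] [-0.76510535 -2.11690315 -1.14373218] 0.19707168512841255
peg exp (np.float64(254.78125342001988), np.float64(-6.8475440288942195))
```

View pics/w4.png

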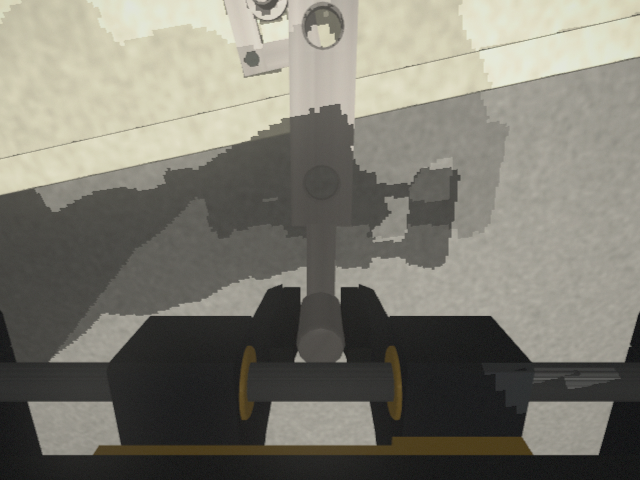

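The stay is held tilted: the knob is at (320,340), hole 4 at (321,182), hole 3 at (323,25), and the peg on its plate is near (266,3) at the top edge. Depth will give the peg tip and the hole.

Run:
```python
from plan import *
W=np.load("w4.npz");C=(*W["k"],W["R"],W["t"]);d=W["d"]
P=np.array([[px2w(C,u,v,d[v,u]) for u in range(235,300)] for v in range(0,60)])
Z=(P[:,:,2]*1000).round().astype(int)
for v in range(0,26,2): print(v,Z[v,::2][:30])
m=(P[:,:,2]>.0635)&(P[:,:,2]<.072)
m[:, 50:]=False
print("tip",m.sum(),P[m].mean(0),np.argwhere(m)[:,::-1].min(0)+[235,0],np.argwhere(m)[:,::-1].max(0)+[235,0])
# knob top + hole circles
g=cv2.cvtColor(W["im"],cv2.COLOR_RGB2GRAY)
for (u,v) in[(321,182),(323,25),(305,25),(305,180),(320,350)]: print((u,v),px2w(C,u,v,d[v,u]).round(4))
```

```text
0 [49 49 50 49 50 50 53 53 53 68 67 68 68 67 67 68 67 69 67 63 60 56 53 53
 54 53 52 82 82 81]
2 [50 49 50 49 48 49 53 52 53 53 65 68 68 69 68 68 68 67 65 63 58 53 54 54
 53 53 51 83 83 83]
4 [51 50 49 49 50 49 48 53 55 54 54 59 67 69 69 67 68 64 62 60 57 53 53 53
 53 54 51 82 82 81]
6 [50 50 50 49 49 49 49 54 54 53 53 53 54 62 63 63 61 61 59 56 54 54 53 53
 53 53 49 83 82 83]
8 [50 49 51 49 50 50 49 49 53 54 53 53 54 54 58 56 59 58 54 52 53 53 52 54
 52 53 47 83 83 83]
10 [49 49 50 49 50 50 49 50 53 53 52 55 54 53 53 53 54 54 54 54 54 53 54 55
 52 50 46 82 82 82]
12 [50 51 49 49 50 49 49 50 49 55 54 53 53 53 54 52 54 53 54 54 54 54 53 54
 52 46 47 83 83 83]
14 [49 50 48 50 50 49 49 49 50 49 52 54 53 54 54 53 53 54 53 54 54 52 54 53
 48 47 46 83 83 82]
16 [49 48 50 50 49 48 49 49 50 49 49 52 54 53 53 52 53 53 53 53 53 52 52 46
 47 46 46 82 82 82]
18 [49 49 49 51 50 49 49 49 49 49 50 45 49 54 54 54 52 53 53 55 55 51 46 46
 46 46 45 83 81 82]
20 [48 50 49 49 48 50 50 49 50 48 49 46 45 46 46 52 52 52 52 51 46 47 46 46
 47 45 46 83 82 82]
22 [ 50  48  50  49  50  49  49  50  49  50  49  47  47  47  46  48  46  47
  46  47 231  45  47  45  47  46  45  83  83  82]
24 [51 50 49 48 50 49 49 49 50 49 50 49 46 47 46 47 46 46 45 46 47 48 47 48
 46 47 46 84 85 83]
tip 93 [0.5125713  0.35071522 0.06730343] [253   0] [272   6]
(321, 182) [0.5215 0.2597 0.0009]
(323, 25) [0.5341 0.342  0.0453]
(305, 25) [0.527  0.34   0.0788]
(305, 180) [0.5186 0.2865 0.0877]
(320, 350) [0.5168 0.234  0.1257]
```

Run:
```python
from plan import *
W=np.load("w4.npz");C=(*W["k"],W["R"],W["t"])
tip=px2w(C,262,-5.5,z=.067);col=px2w(C,267,.5,z=.052);print(tip,col)
h3=px2w(C,323,25,z=.0545+.19*np.sin(.13)+.0025);h4=px2w(C,321,182,z=.0545+.245*np.sin(.13)+.0025);kt=px2w(C,320,347,z=.0545+.3*np.sin(.13)+.0315*np.cos(.13));print(h3,h4,kt)
print("bar dir deg",np.degrees(np.arctan2(*(h4-h3)[1::-1])), np.linalg.norm((h4-h3)[:2]))
# needed
pg=(tip+col)[:2]/2; print("pg",pg)
import plan
plan.peg=pg
ph=phi_s(.19);yaw=np.arctan2(*(pg-piv(ph))[::-1]);print(ph,np.degrees(yaw),piv(ph))
print(tcp(ph,yaw,.13),tcp(ph,yaw,0), (tcp(ph,yaw,.13)-W["tp"])*100)
```

```text
[0.5125677  0.35319524 0.067     ] [0.51254803 0.35336227 0.052     ]
[0.53332964 0.33883069 0.08163049] [0.52475899 0.28506506 0.08876036] [0.51685265 0.23439099 0.12462444]
bar dir deg -99.05717932582668 0.054444458192404795
pg [0.51255786 0.35327876]
0.4418129716930572 -102.12608305465234 [0.55246996 0.53903942]
[0.48936455 0.24455493 0.06294929] [0.48966879 0.24597095 0.0238    ] [-2.53394415  1.6418224   0.01266331]
```

>>> step_arm(
  increments=[
    [[-0.24,0.16,0],[0,0,-0.4]],
    [[-0.24,0.16,0],[0,0,-0.4]],
    [[-0.24,0.16,0],[0,0,-0.4]],
    [[-0.24,0.16,0],[0,0,-0.4]],
    [[-0.24,0.16,0],[0,0,-0.4]],
    [[-0.24,0.16,0],[0,0,-0.4]],
    [[-0.24,0.16,0],[0,0,-0.4]],
    [[-0.24,0.16,0],[0,0,-0.4]],
    [[-0.24,0.16,0],[0,0,-0.4]],
    [[-0.24,0.16,0],[0,0,-0.4]],
  ],
)

```text
clock: 13.4
tool_pos: [0.4906, 0.244, 0.0628]
eef_rot: [0.778, 0.625, -0.05, 0.041]
contact_force: [0.2, -3.1, -1.4]
opening: 0.191
finger_force: 20.0
```

Run:
```python
from plan import *
s=r.get_state();C=cam("wrist");im,d=r.snapshot("wrist")
print(s["tool_pos"],s["contact_force"],s["opening"]);
np.savez("w5.npz",im=im,d=d,R=C[3],t=C[4],k=C[:3],tp=s["tool_pos"])
save("w5",cv2.resize(im[0:110,250:390],None,fx=5,fy=5,interpolation=cv2.INTER_CUBIC))
print(px2w(C,320,20,d[20,320]),[(u,int(px2w(C,u,25,d[25,u])[2]*1000)) for u in range(285,360,3)])
```

```text
[0.49059053 0.24399031 0.06283839] [ 0.18855065 -3.06377023 -1.352217  ] 0.1911112770807621
[0.51659317 0.35627147 0.06758367] [(285, 49), (288, 81), (291, 83), (294, 82), (297, 83), (300, 82), (303, 81), (306, 68), (309, 68), (312, 67), (315, 68), (318, 69), (321, 68), (324, 53), (327, 53), (330, 53), (333, 50), (336, 49), (339, 48), (342, 82), (345, 82), (348, 83), (351, 83), (354, 82), (357, 45)]
```

View pics/w5.png

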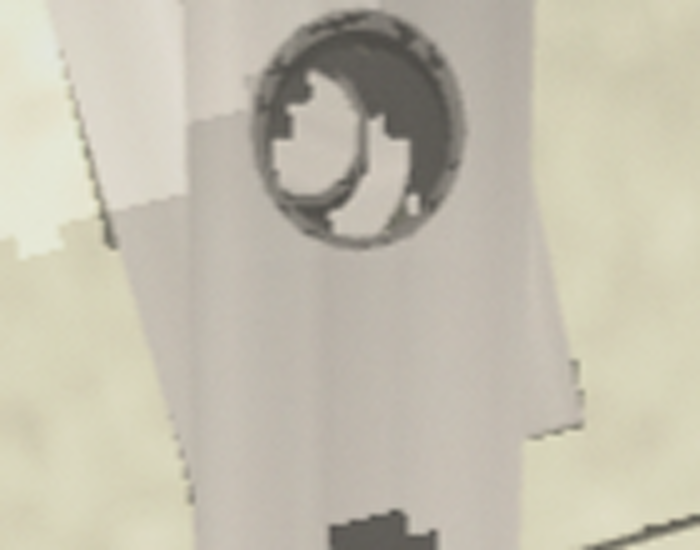

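Peg tip (crop centre about (301,138)) shows through the third hole (crop centre about (360,128)), so the hole has to go a few mm to the left (-x).

Run:
```python
from plan import *
W=np.load("w5.npz");C=(*W["k"],W["R"],W["t"]);print("cam",-W["R"].T@W["t"])
tip=px2w(C,309.8,27.2,z=.067);zt=.0545+.19*np.sin(.13)+.0025*np.cos(.13)
h3=px2w(C,321.6,25.2,z=zt)
# hole axis is tilted: at underside
b=np.array([np.cos(np.radians(-102)),np.sin(np.radians(-102))])
h3u=h3[:2]+.005*np.sin(.13)*b   # down along -n : n=( -b sin t, cos t) 
print(tip,h3,h3u,"need hole move mm",(tip[:2]-h3u)*1000)
# after lowering: hole horizontal distance from pivot goes .19cos t - .. -> .19
e=tip[:2]-h3u; n=np.array([-b[1],b[0]]);print("along",e@b*1000,"across",e@n*1000)
t=.13;print("outward travel at level vs tilt (mm): ",(.19-(.19*np.cos(t)+.0025*np.sin(t)))*1000)
# numeric: tool move for pure yaw/phi
tp=W["tp"]
from scipy.optimize import fsolve
pc,yc=fsolve(lambda x:(tcp(x[0],x[1],.13)-tp)[:2],[.44,np.radians(-102)]);print("model phi,yaw",pc,np.degrees(yc))
def hole(p,y,t): 
    bb=np.array([np.cos(y),np.sin(y)]);return piv(p)+(.19*np.cos(t)+.0025*np.sin(t))*bb
hc=hole(pc,yc,t);print("model hole now",hc)
for t2 in(.13,.1,.085,.07,.04,.0):
    goal=hc+e
    p2,y2=fsolve(lambda x:hole(x[0],x[1],t2)-goal,[pc,yc]);q=tcp(p2,y2,t2);print(t2,round(p2,4),np.degrees(y2).round(2),q.round(4),((q-tp)*100).round(2));
```

```text
cam [0.51283469 0.34057685 0.23059727]
[0.51225949 0.35482187 0.067     ] [0.51647789 0.35326116 0.08160939] [0.51634313 0.35262715] need hole move mm [-4.08363704  2.19471914]
along -1.2977233739306346 across -4.450707542113496
outward travel at level vs tilt (mm):  1.2791548376410167
model phi,yaw 0.4407362385786672 -101.91380957747026
model hole now [0.51364407 0.35405173]
0.13 0.4453 -103.01 [0.4844 0.2466 0.0629] [-0.62  0.27  0.01]
0.1 0.4475 -102.88 [0.4848 0.247  0.0539] [-0.58  0.31 -0.89]
0.085 0.4483 -102.83 [0.4849 0.2473 0.0494] [-0.57  0.33 -1.35]
0.07 0.449 -102.79 [0.485  0.2476 0.0449] [-0.55  0.36 -1.8 ]
0.04 0.4499 -102.74 [0.4853 0.2482 0.0358] [-0.53  0.42 -2.7 ]
0.0 0.45 -102.73 [0.4855 0.2492 0.0238] [-0.51  0.52 -3.9 ]
```

>>> step_arm(
  increments=[
    [[-0.15,0.07,0],[0,0,-0.25]],
    [[-0.15,0.07,0],[0,0,-0.25]],
    [[-0.15,0.07,0],[0,0,-0.25]],
    [[-0.15,0.06,0],[0,0,-0.25]],
    [[0,0,0],[0,0,0]],
    [[0.01,0.01,-0.22],[0.42,-0.1,0]],
    [[0,0.01,-0.22],[0.42,-0.1,0]],
    [[0.01,0.01,-0.22],[0.42,-0.1,0]],
    [[0,0.01,-0.23],[0.42,-0.08,0]],
    [[0,0,0],[0,0,0]],
  ],
)

```text
clock: 14.45
tool_pos: [0.4851, 0.2471, 0.0537]
eef_rot: [0.784, 0.619, -0.039, 0.031]
contact_force: [-0.7, -2.1, -2.1]
opening: 0.198
finger_force: 20.0
```

Run:
```python
from plan import *
s=r.get_state();C=cam("wrist");im,d=r.snapshot("wrist")
print(s["tool_pos"],s["contact_force"],s["opening"]);
np.savez("w6.npz",im=im,d=d,R=C[3],t=C[4],k=C[:3],tp=s["tool_pos"])
save("w6",cv2.resize(im[0:110,250:390],None,fx=5,fy=5,interpolation=cv2.INTER_CUBIC))
for v in range(0,56,4): print(v,[int(px2w(C,u,v,d[v,u])[2]*1000) for u in range(282,362,3)])
```

```text
[0.48512893 0.24705924 0.05368687] [-0.69456882 -2.14280879 -2.06647446] 0.19781419155306368
0 [49, 49, 75, 76, 75, 77, 75, 76, 75, 74, 76, 76, 76, 75, 75, 75, 75, 75, 75, 76, 76, 76, 77, 75, 76, 50, 46]
4 [48, 48, 76, 76, 75, 76, 77, 75, 77, 75, 77, 76, 76, 74, 75, 76, 75, 77, 76, 75, 76, 76, 76, 76, 76, 47, 46]
8 [48, 50, 76, 76, 77, 77, 76, 77, 76, 76, 74, 74, 72, 71, 72, 74, 74, 75, 77, 76, 77, 76, 76, 77, 76, 49, 50]
12 [49, 49, 76, 77, 76, 75, 77, 76, 75, 73, 46, 53, 53, 53, 53, 51, 53, 73, 75, 77, 75, 76, 75, 76, 78, 48, 49]
16 [49, 49, 77, 78, 76, 76, 77, 75, 72, 53, 53, 52, 67, 67, 67, 53, 53, 53, 74, 76, 76, 77, 76, 76, 76, 49, 49]
20 [49, 48, 77, 76, 77, 77, 77, 75, 54, 53, 68, 69, 68, 66, 68, 67, 67, 52, 53, 76, 76, 76, 76, 77, 75, 49, 48]
24 [49, 49, 77, 77, 78, 77, 77, 74, 52, 54, 68, 67, 67, 68, 67, 69, 70, 68, 51, 75, 76, 77, 77, 76, 76, 49, 48]
28 [49, 49, 76, 78, 76, 77, 77, 53, 52, 68, 69, 68, 69, 67, 68, 68, 68, 68, 54, 73, 77, 78, 77, 77, 78, 48, 48]
32 [49, 49, 75, 78, 77, 76, 77, 73, 52, 68, 67, 66, 67, 69, 67, 68, 67, 68, 53, 77, 77, 77, 77, 76, 76, 49, 49]
36 [49, 50, 77, 76, 77, 78, 78, 77, 54, 53, 67, 68, 68, 68, 66, 66, 67, 66, 54, 76, 78, 76, 77, 77, 78, 49, 49]
40 [49, 49, 77, 78, 76, 77, 76, 77, 78, 53, 66, 69, 68, 68, 68, 67, 67, 52, 77, 77, 78, 77, 77, 77, 78, 47, 48]
44 [49, 50, 77, 78, 77, 77, 78, 76, 77, 77, 52, 59, 67, 67, 66, 61, 53, 77, 77, 77, 77, 76, 77, 76, 78, 48, 48]
48 [49, 49, 78, 77, 79, 77, 78, 78, 77, 76, 77, 78, 77, 77, 77, 77, 78, 77, 76, 77, 77, 77, 77, 77, 76, 48, 47]
52 [49, 48, 77, 77, 77, 78, 77, 77, 79, 76, 77, 77, 77, 78, 78, 77, 78, 78, 78, 77, 78, 78, 78, 77, 77, 50, 49]
```

View pics/w6.png

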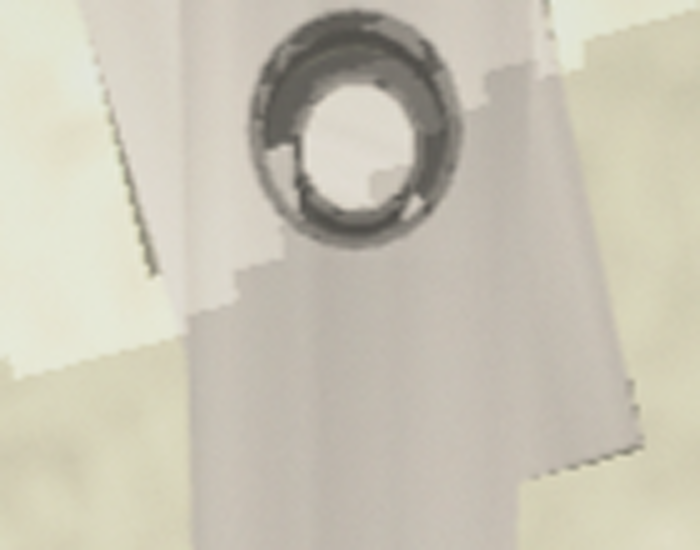

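Now the whole peg tip (crop centre (357,146)) is visible inside the third hole (crop centre (356,128)).

Run:
```python
from plan import *
from scipy.optimize import fsolve
W=np.load("w6.npz");C=(*W["k"],W["R"],W["t"]);tp=W["tp"];t=.1
c=lambda u,v,z:px2w(C,250+(u+.5)/5-.5,(v+.5)/5-.5,z=z)
tip=c(357,146,.067);h3=c(356,128,.0545+.19*np.sin(t)+.0025)
b=np.array([np.cos(np.radians(-102.8)),np.sin(np.radians(-102.8))]);n=np.array([-b[1],b[0]])
e=tip[:2]-(h3[:2]+.005*np.sin(t)*b);print(-W["R"].T@W["t"],tip,h3,"along",e@b*1000,"across",e@n*1000)
pc,yc=fsolve(lambda x:(tcp(x[0],x[1],t)-tp)[:2],[.44,np.radians(-102)])
def hole(p,y,t): 
    bb=np.array([np.cos(y),np.sin(y)]);return piv(p)+(.19*np.cos(t)+.0025*np.sin(t))*bb
goal=hole(pc,yc,t)+e
for t2 in(.1,.085,.07,.04,.0):
    p2,y2=fsolve(lambda x:hole(x[0],x[1],t2)-goal,[pc,yc]);q=tcp(p2,y2,t2);print(t2,round(p2,4),np.degrees(y2).round(2),q.round(4),((q-tp)*100).round(2));
```

```text
[0.50790783 0.33817753 0.22443245] [0.51258495 0.35521936 0.067     ] [0.51250492 0.35533904 0.07596835] along -0.4001958258022805 across 0.10456256315365713
0.1 0.4493 -102.68 [0.4855 0.2474 0.0539] [0.04 0.03 0.02]
0.085 0.4501 -102.63 [0.4857 0.2476 0.0494] [ 0.06  0.06 -0.43]
0.07 0.4508 -102.59 [0.4858 0.2479 0.0449] [ 0.07  0.08 -0.88]
0.04 0.4517 -102.54 [0.4861 0.2485 0.0358] [ 0.09  0.15 -1.79]
0.0 0.4519 -102.53 [0.4863 0.2495 0.0238] [ 0.12  0.25 -2.99]
```

The alignment is within 0.4 mm. I reduce the grip so that it would slip rather than force the stay, and feel downward.

>>> step_arm(
  increments=[
    [[0.02,0.02,0],[0,0,0]],
    [[0.02,0.01,-0.1],[0.19,-0.04,0]],
    [[0.01,0.01,-0.1],[0.19,-0.04,0]],
    [[0.01,0.01,-0.1],[0.19,-0.04,0]],
    [[0,0.01,-0.1],[0.19,-0.04,0]],
    [[0,0.01,-0.1],[0.19,-0.04,0]],
    [[0,0.01,-0.1],[0.19,-0.04,0]],
    [[0,0,-0.1],[0.18,-0.04,0]],
    [[0,0,-0.1],[0.18,-0.04,0]],
    [[0,0,0],[0,0,0]],
  ],
  grip_force=8,
)

```text
clock: 15.5
tool_pos: [0.4857, 0.2478, 0.0458]
eef_rot: [0.784, 0.62, -0.029, 0.023]
contact_force: [-1.0, -2.9, -0.8]
opening: 0.199
finger_force: 8.0
```

>>> step_arm(
  increments=[
    [[0,0.01,-0.1],[0.18,-0.04,0]],
    [[0,0,-0.1],[0.18,-0.04,0]],
    [[0,0.01,-0.1],[0.18,-0.04,0]],
    [[0.01,0,-0.1],[0.18,-0.04,0]],
    [[0,0.01,-0.1],[0.18,-0.04,0]],
    [[0,0,-0.1],[0.18,-0.04,0]],
    [[0.01,0.01,-0.1],[0.18,-0.04,0]],
    [[0,0.01,-0.1],[0.18,-0.04,0]],
    [[0,0.01,-0.1],[0.18,-0.04,0]],
    [[0,0.01,-0.1],[0.18,-0.04,0]],
  ],
)

```text
clock: 16.5
tool_pos: [0.4859, 0.2484, 0.0359]
eef_rot: [0.784, 0.62, -0.016, 0.013]
contact_force: [-1.0, -3.4, -2.2]
opening: 0.2
finger_force: 8.0
```

Run:
```python
from plan import *
s=r.get_state();C=cam("wrist");im,d=r.snapshot("wrist")
print(s["tool_pos"],s["contact_force"])
for v in range(0,64,4): print(v,[int(px2w(C,u,v,d[v,u])[2]*1000) for u in range(282,362,3)])
for v in (100,150,200): print(px2w(C,308,v,d[v,308]).round(4))
```

```text
[0.4858701  0.24842799 0.03586236] [-0.97351593 -3.35461188 -2.15311143]
0 [50, 65, 66, 64, 65, 66, 65, 64, 66, 63, 66, 64, 66, 65, 66, 65, 66, 66, 66, 66, 65, 65, 66, 65, 65, 49, 48]
4 [48, 66, 64, 65, 65, 65, 65, 65, 64, 66, 66, 65, 64, 65, 65, 65, 66, 65, 66, 65, 66, 66, 64, 65, 65, 49, 49]
8 [49, 66, 64, 64, 65, 65, 67, 64, 65, 64, 64, 61, 61, 61, 61, 62, 64, 65, 64, 65, 64, 65, 66, 65, 64, 49, 49]
12 [48, 65, 66, 66, 65, 66, 66, 65, 64, 63, 53, 67, 67, 68, 69, 68, 61, 62, 65, 65, 64, 65, 66, 64, 67, 49, 51]
16 [49, 65, 64, 65, 65, 65, 65, 65, 60, 68, 67, 68, 69, 68, 67, 68, 68, 54, 64, 63, 65, 65, 64, 66, 66, 49, 48]
20 [50, 49, 64, 65, 65, 65, 64, 63, 53, 68, 68, 67, 68, 67, 66, 68, 68, 67, 60, 65, 64, 65, 66, 66, 65, 49, 49]
24 [49, 47, 65, 66, 211, 65, 64, 52, 53, 67, 67, 68, 67, 67, 69, 69, 68, 67, 53, 64, 65, 65, 65, 66, 66, 50, 48]
28 [49, 48, 66, 65, 65, 64, 65, 52, 53, 67, 68, 69, 67, 67, 67, 68, 68, 68, 53, 66, 66, 65, 65, 66, 65, 48, 49]
32 [48, 48, 65, 65, 66, 66, 66, 52, 53, 67, 67, 66, 69, 68, 69, 68, 68, 67, 53, 65, 65, 66, 66, 66, 65, 50, 49]
36 [49, 49, 66, 65, 65, 65, 65, 64, 54, 62, 67, 68, 67, 69, 67, 67, 68, 54, 54, 65, 66, 65, 66, 66, 66, 49, 50]
40 [48, 49, 66, 67, 66, 65, 66, 67, 65, 53, 62, 66, 67, 68, 67, 65, 60, 53, 64, 67, 66, 65, 67, 65, 66, 49, 49]
44 [48, 49, 65, 66, 66, 66, 67, 64, 67, 66, 52, 57, 60, 61, 60, 55, 66, 65, 66, 66, 66, 66, 65, 65, 66, 49, 50]
48 [49, 49, 64, 65, 65, 66, 64, 67, 65, 66, 65, 66, 65, 65, 66, 66, 66, 66, 66, 65, 65, 65, 66, 65, 49, 50, 48]
52 [48, 50, 65, 67, 66, 67, 65, 65, 65, 66, 67, 65, 66, 65, 65, 67, 66, 65, 66, 66, 65, 67, 65, 67, 49, 48, 49]
56 [50, 49, 65, 66, 67, 65, 66, 65, 66, 67, 66, 66, 67, 66, 67, 66, 67, 67, 66, 66, 66, 66, 66, 66, 49, 49, 50]
60 [50, 48, 66, 66, 66, 65, 65, 65, 65, 66, 65, 66, 66, 66, 66, 66, 66, 65, 65, 66, 66, 66, 65, 65, 50, 49, 47]
[0.5027 0.3325 0.0674]
[0.4984 0.3152 0.0677]
[0.4937 0.2964 0.0681]
```

The peg tip (67 mm) now stands above the bar's top face (about 65 mm): it is in the third hole with no force rise. I lower the rest of the way.

>>> step_arm(
  increments=[
    [[0,0.01,-0.12],[0.22,-0.05,0]],
    [[0,0.01,-0.12],[0.22,-0.05,0]],
    [[0.01,0.01,-0.12],[0.22,-0.05,0]],
    [[0,0.01,-0.12],[0.22,-0.05,0]],
    [[0,0.01,-0.12],[0.22,-0.05,0]],
    [[0.01,0.01,-0.12],[0.22,-0.05,0]],
    [[0,0.01,-0.12],[0.22,-0.05,0]],
    [[0,0.01,-0.12],[0.22,-0.05,0]],
    [[0.01,0.01,-0.12],[0.22,-0.05,0]],
    [[0,0.01,-0.07],[0.22,-0.05,0]],
  ],
)

```text
clock: 17.55
tool_pos: [0.4862, 0.2495, 0.0243]
eef_rot: [0.785, 0.62, -0.001, 0.0]
contact_force: [-1.2, -2.6, -1.7]
opening: 0.203
finger_force: 8.0
```

>>> step_arm(
  increments=[
    [[0,0,0],[0,0,0]],
    [[0,0,0],[0,0,0]],
    [[0,0,0],[0,0,0]],
    [[0,0,0],[0,0,0]],
    [[0,0,0],[0,0,0]],
    [[0,0,0],[0,0,0]],
    [[0,0,0],[0,0,0]],
    [[0,0,0],[0,0,0]],
    [[0,0,0],[0,0,0]],
    [[0,0,0],[0,0,0]],
  ],
  fingers=0.7,
)

```text
clock: 18.55
tool_pos: [0.4862, 0.2495, 0.0244]
eef_rot: [0.785, 0.62, -0.001, 0.001]
contact_force: [0.1, 0.1, 0.2]
opening: 0.699
finger_force: 0.0
```

>>> step_arm(
  increments=[
    [[0,0,0.5],[0,0,0]],
    [[0,0,1],[0,0,0]],
    [[0,0,1],[0,0,0]],
    [[0,0,1],[0,0,0]],
    [[0,0,1],[0,0,0]],
    [[0,0,1],[0,0,0]],
    [[0,0,1],[0,0,0]],
    [[0,0,1],[0,0,0]],
    [[0,0,0.5],[0,0,0]],
    [[0,0,0],[0,0,0]],
  ],
)

```text
clock: 19.55
tool_pos: [0.4866, 0.2498, 0.1052]
eef_rot: [0.785, 0.62, -0.0, 0.001]
contact_force: [0.3, -0.8, -0.4]
opening: 0.701
finger_force: 0.0
```

Run:
```python
from plan import *
s=r.get_state();C=cam("wrist");im,d=r.snapshot("wrist")
print(s["tool_pos"],s["contact_force"],s["opening"])
u,v=map(int,w2px(C,[.512,.355,.06]));print(u,v)
for vv in range(max(v-24,0),v+28,4): print(vv,[int(px2w(C,x,vv,d[vv,x])[2]*1000) for x in range(u-36,u+37,3)])
for k in(.2,.3,.6,.8,.9):
    X=np.array([.512,.355])*(1-k)+k*np.array([.4865,.246]); a,c=map(int,w2px(C,np.r_[X,.057]));print(k,px2w(C,a,c,d[c,a]).round(4))
save("w9",im)
```

```text
[0.48661513 0.24975808 0.10522764] [ 0.27101787 -0.78330511 -0.37136164] 0.7007719701810745
318 62
38 [48, 49, 48, 49, 50, 49, 57, 58, 57, 58, 59, 59, 57, 59, 59, 57, 57, 58, 57, 57, 48, 48, 44, 46, 47]
42 [49, 47, 48, 48, 49, 48, 58, 60, 57, 59, 57, 59, 58, 58, 58, 58, 58, 57, 57, 58, 49, 48, 46, 46, 45]
46 [50, 48, 49, 48, 49, 49, 59, 58, 58, 59, 58, 57, 59, 58, 58, 59, 58, 58, 58, 58, 50, 48, 46, 46, 45]
50 [45, 49, 49, 49, 49, 48, 58, 60, 59, 57, 57, 57, 56, 67, 57, 58, 57, 58, 58, 59, 48, 49, 49, 45, 45]
54 [46, 49, 49, 48, 48, 48, 57, 57, 59, 58, 53, 68, 68, 67, 68, 55, 58, 58, 57, 57, 49, 48, 47, 47, 47]
58 [46, 47, 49, 49, 49, 48, 58, 58, 58, 55, 68, 68, 67, 70, 68, 69, 57, 58, 58, 57, 47, 49, 50, 45, 47]
62 [46, 46, 49, 49, 48, 48, 58, 58, 58, 53, 67, 68, 69, 68, 67, 67, 53, 59, 58, 59, 49, 48, 49, 50, 46]
66 [46, 46, 49, 50, 46, 48, 58, 56, 58, 54, 63, 68, 67, 68, 67, 66, 53, 58, 57, 57, 47, 49, 49, 49, 44]
70 [45, 46, 46, 48, 50, 50, 59, 58, 56, 58, 54, 60, 67, 67, 60, 55, 58, 57, 58, 58, 48, 49, 49, 48, 45]
74 [46, 46, 45, 49, 48, 49, 57, 60, 56, 58, 56, 52, 54, 53, 53, 58, 58, 58, 58, 58, 48, 48, 48, 49, 49]
78 [45, 46, 45, 47, 48, 48, 58, 57, 57, 57, 58, 58, 58, 58, 58, 59, 58, 58, 57, 57, 50, 49, 49, 48, 47]
82 [46, 45, 46, 46, 49, 49, 57, 57, 59, 59, 59, 58, 58, 59, 58, 57, 58, 59, 57, 57, 49, 47, 48, 49, 48]
86 [45, 47, 45, 46, 48, 47, 57, 57, 58, 57, 58, 57, 59, 57, 58, 58, 58, 58, 59, 58, 50, 49, 49, 48, 49]
0.2 [0.5067 0.3334 0.0577]
0.3 [0.5042 0.3227 0.0586]
0.6 [0.4965 0.2904 0.0581]
0.8 [0.4913 0.2686 0.0591]
0.9 [0.4885 0.2573 0.0572]
```

View pics/w9.png

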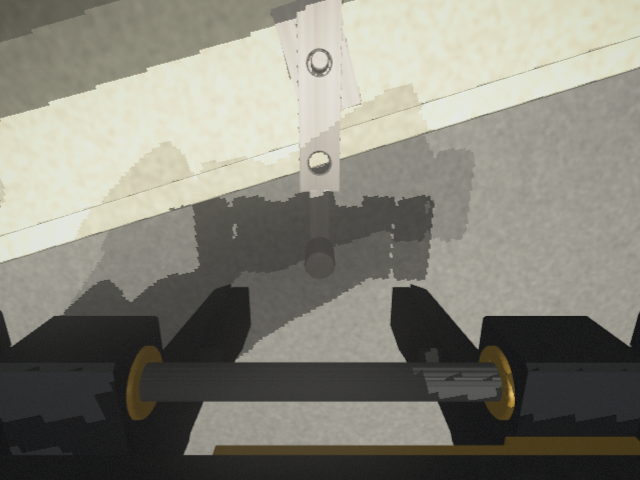

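The stay lies flat, its top at about 58 mm all along. The peg (318,62) stands through the second hole from the knob, the knob is free at (320,262), and the gripper is clear above it.

```bash
python3 -c "
from plant import r
print(r.finish_job())"
```

```text
the job is handed in; nothing more can be done
None
```

The job is handed in: the last wrist picture shows the stay flat with its third hole over the peg, the window open about 0.45 rad by my position estimate, and the gripper clear; no verdict came back.

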